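# Back off the mould press and draw out the tray

### The arm

A 7-joint arm with a two-finger parallel gripper is mounted at the origin on the work surface. World frame = base frame: x ahead of the robot, y to its left, z up, the work surface at z = 0. Lengths are in m, angles in rad, forces in N, time in s.
With the tool pointing down it reaches from about 0.425 to 0.925 m from the base axis. Payload 6.8 kg.
Tool frame: the origin (TCP) lies between the finger pads; the fingertips stand 22 mm ahead of it and the grasp point (between the pads) lies 3 mm ahead of it; z points along the fingers, y is the direction in which the jaws open and shut (so a half turn about z gives the same grasp; the last joint's range is limited). The gripper opens to 88 mm and grips with 3 to 60 N. Pads are 20 mm wide; open, the fingers measure 115 mm over their backs; the gripper's body (75 mm by 178 mm) begins 61 mm behind the grasp point.
Start: joints at [-1.458, 0.477, 0.022, 1.555, -0.011, 1.109, -0.083], TCP at [0.148, 0.659, 0.245] pointing down, gripper open.
Joint ranges: [-2.96, 2.96], [-0.34, 2.1], [-1.41, 1.46], [0.24, 2.44], [-1.37, 4.51], [0.17, 1.92], [-2.96, 2.96]. Speed limits (rad/s): [2.39, 2.39, 3.14, 3.14, 3.14, 3.14, 3.14].

### API

Orientations are given as a unit quaternion [w, x, y, z].
In Python, from cell import bot gives the robot as it stands.
- The arm moves only by the tool servo_tool, never from a script. Its argument "commands" is a list of rows, each a list of 5 numbers: the finger opening in cm, from 0 to 8.78, then the shift along the tool's x, y, z in cm, then the turn about the tool's z in degrees. A call has exactly 5 rows; each row is the pose to reach, as a shift and turn from the pose commanded when the call began, along the tool's axes at that moment; what a row does not reach only later rows make up. A row lasts 1/10 s, in which the tool goes at most 50 mm and 8.59 degrees, less where a joint would pass 70% of its speed; a pose out of reach is approached as far as the arm can. A call with a gripper value outside its range is refused whole. The fingers move at their own pace and stop on an object; "grip_force" is the grip in N (left out, the last holds). Time passes only in rows, so rows that repeat a pose let the fingers close, or fill a call up. It gives the time, the measured TCP pose, the force and the opening at its end, in the units of the state.
- bot.sense(): the state, without advancing time (a new reading comes with each control period).
- bot.camera(name): name is "side" or "top" or "wrist"; returns the picture (420x560x3 uint8, red, green, blue); there is no depth.
- bot.camera_model(name): a dict with "intrinsics" (3x3 intrinsics, pixels), "R" (3x3) and "t" (3): a world point X has camera coordinates R X + t. Camera axes: x right, y down, z forward; pixel columns grow to the right and rows downward; lengths in m; the calibration is good to about 2 mm. A picture is of the moment at which its call begins: read the wrist's pose just before it. camera_model takes no time and is no camera call; for the wrist camera it gives the pose at the moment of the call.
- bot.finish_job(): hands the job in, once; it reports no verdict.
The state is a dict: "t": time; "q": joint angles; "joint_velocities": joint speeds; "joint_efforts": joint torques, N m; "ee_pos": TCP position; "eef_rot": TCP orientation; "force": force on the tool from outside, world axes, zero at the start; "torque": the same for the moment, N m; "finger_gap": finger opening in m.
Only numpy, scipy, OpenCV 4.12 (cv2) and the standard library are available. Lean on these libraries where they do the work, as an engineer would, in place of code of your own. Each camera call takes 0.05 s, during which the arm holds its last target.

### The job

With a fingertip rolled round its knurled rim, loosen the handwheel of the bench press by two full turns (anticlockwise seen from above, a quarter turn more or less is fine), so that the lipped plate comes up off the plaster mould. Then hook a fingertip behind the tray's turned-up front lip and draw the tray out until the whole mould stands clear of the plate. Leave the mould standing in its tray without lifting it, and do not disturb the jar, the wooden block or the brush.

Things in the scene. Friction and masses are not known exactly. Their poses are not given: they have to be found in the camera images.
- press: two-pillar bench screw press, fixed, on a plywood board 250 x 430 x 18 mm. Origin: on the table right under the screw's axis; z up; its own -y is the direction in which the tray draws out, its own x runs along the green crosshead from pillar to pillar. Board from 100 mm behind (+y) to 330 mm in front (-y) of the axis. Two steel pillars at x = +-104 mm; crosshead 250 mm long, 46 mm wide, top 172 mm above the table; cap nuts (26 mm across) over the pillars reach to 181 mm.
- wheel (a joint): turn of the black knurled handwheel on the vertical screw, rad: 0 = screwed down tight (as at the start), grows anticlockwise seen from above, 6.283 per turn, stop at 25.1 (4 turns). The wheel turns with 0.10 N m of friction (about 2 N along the rim) and stays where it is left. Each turn lifts the wheel and the plate under it by 5 mm.
- wheel_center (a point): centre of the handwheel: on the screw's axis, at half the rim's height (209 mm above the table when tight). The wheel is 100 mm in diameter over its 36 upright ribs (2 mm high, 8.3 mm apart), the rim 24 mm high; it is free all round, with 25 mm of room between the crosshead and the rim's underside; a steel nut and screw end stand 10 mm above its middle.
- wheel_mark (a point): yellow paint mark on the wheel's top face, 40 mm from the axis; it points along the press's +x when the wheel is tight and goes round with the wheel.
- plate_under (a point): middle of the underside of the grey pressure plate (134 mm in x by 104 mm in y), 93.5 mm above the table when tight, resting on the mould. A lip 6 mm deep is turned down all round it and locks the mould and so the tray until the plate has been raised by more than 6 mm. Its own y axis is the press's y.
- tray (a joint): how far the aluminium tray is drawn out, m: 0 = under the press (start), stop at 0.15. It slides on the board along the press's -y with about 1.5 N of friction; the mould, which lags by the 2 mm of play in its fence, stands clear of the plate from 0.100 on.
- tray_lip (a point): middle of the inner (press-side) face, 3 mm under the top, of the tray's turned-up front lip, a sheet edge 120 mm long (along the press's x), 4 mm thick with a round 6 mm bead on top, upright; this point is 50.5 mm, the bead's top 53.5 mm and the tray's floor 22.5 mm above the table. Behind it (towards the press) the tray is empty for 129 mm up to the low fence of the mould. At the start it lies 180 mm in front (-y) of the screw's axis.
- tray_bed (a point): point on the tray's floor where the middle of the mould's underside stands, inside a fence 10 mm high with 2 mm of play.
- mould: white two-part plaster mould, a block 120 mm (x) by 90 mm (y) by 71 mm high, 0.6 to 1 kg, loose in the tray's fence; origin at the centre of its underside.
- jar: amber jar with white cap, 56 mm across, 75 mm high; origin at the centre of its underside. Leave alone.
- block: eight-sided wooden block, brown on top with a green stripe, 72 mm across, 46 mm high; origin at the centre of its underside. Leave alone.
- brush: flat brush with white handle lying along its own x, 177 mm long, 36 mm wide, 12 mm high; origin on its underside where the handle meets the ferrule (handle to -x). Leave alone.

How it is judged:
On the way, in this order (a step that is already met when the one before it is completed fails the run):
1. the handwheel is loosened by two full turns, give or take a quarter, with the tray still under the press (value of joint wheel between 10.99 and 14.14 rad and value of joint tray below 0.03 m), for 0.2 s.
2. the tray is drawn out until the mould stands clear of the plate (y of mould in the frame of plate_under below -0.097 m), for 0.2 s.
At the end, for the whole second after the job is handed in: the handwheel stands between 1.75 and 2.25 turns open (10.99 to 14.14 rad), the whole mould is out in front of the plate (its middle more than 97 mm in front of the plate's middle), and the mould stands at rest in the tray's fence (within 8 mm of its place, tilted less than 0.06 rad) (value of joint wheel between 10.99 and 14.14 rad and y of mould in the frame of plate_under below -0.097 m and distance between mould and tray_bed below 0.008 m and angle between mould's own z axis and vertical below 0.06 rad and linear speed of mould below 0.02 m/s); the robot touches nothing.
It fails at once if the mould is lifted more than 12 mm off the tray (z of mould in the frame of tray_bed above 0.012 m).
It fails at once if the mould is tipped (angle between mould's own z axis and vertical above 0.2 rad).
It fails at once if the wheel is run off more than two and three quarter turns (value of joint wheel above 17.28 rad).
It fails at once if the jar is moved more than 25 mm or tipped (distance of jar from where it was at the start of the episode above 0.025 m or angle between jar's own z axis and vertical above 0.35 rad).
It fails at once if the block or the brush is moved more than 25 mm (distance of any of block, brush from where it was at the start of the episode above 0.025 m).
It also fails if it takes over 69 s, if anything falls off the work surface, if the arm or the gripper's body presses on something with over 40 N, if the wrist force passes 120 N, or if a joint passes its speed limit or range.

## Working session

There is one attempt and no reset: what is moved stays moved. The work goes in short steps, Python scripts to look and compute and a tool call to move; the robot and the scene stay as the last step left them, time stands still between calls to the robot, and variables do not carry over. Pictures are saved under pics/ and viewed, and the job is handed in when it is done.

Besides the shell and the picture viewer there is one more tool, called after "Call:" as name([rows], argument=value, ...), one row to a line, values as JSON. servo_tool: Moves the arm, as the interface text tells. Its arguments: {"type":"object","properties":{"commands":{"type":"array"},"grip_force":{"type":"number"}},"required":["commands"]}

```bash
mkdir -p pics; ls; python3 - <<'E'
from cell import bot
import cv2
s=bot.sense(); print({k:(s[k] if not hasattr(s[k],'round') else s[k]) for k in s})
for n in ["top","side","wrist"]:
    im=bot.camera(n); cv2.imwrite(f"pics/{n}0.png",im[:,:,::-1]); m=bot.camera_model(n); print(n,m)
E
```

```text
pics
{'t': 0.0, 'q': array([-1.45809778,  0.47779199,  0.02230621,  1.55643925, -0.01150444,
        1.10925577, -0.08307619]), 'joint_velocities': array([ 0.00124235,  0.00112807, -0.00062783,  0.00118685, -0.00042112,
        0.00046143,  0.00050955]), 'joint_efforts': array([ 3.83648003e-04, -5.82852960e+01,  1.53531734e+00, -2.72603542e+01,
       -5.41932159e-02,  1.68890791e-02,  1.61108596e-04]), 'ee_pos': array([0.14770047, 0.65807948, 0.24369161]), 'eef_rot': array([-4.18078331e-05,  1.10138658e-01,  9.93915839e-01, -8.82431108e-04]), 'force': array([-0.37094846,  0.47689495,  0.66754647]), 'torque': array([0.01718592, 0.06540973, 0.02441183]), 'finger_gap': 0.08767569471032603}
top {'intrinsics': array([[437.727731  ,   0.        , 277.4367571 ],
       [  0.        , 437.727731  , 212.86528004],
       [  0.        ,   0.        ,   1.        ]]), 'R': array([[ 0.01975454, -0.99861028,  0.04885962],
       [-0.98928073, -0.0265952 , -0.14358388],
       [ 0.14468377, -0.04549945, -0.98843129]]), 't': array([-0.08686683,  0.61322345,  0.90560384])}
side {'intrinsics': array([[402.88087644,   0.        , 273.87402276],
       [  0.        , 402.88087644, 205.60105004],
       [  0.        ,   0.        ,   1.        ]]), 'R': array([[-0.78062569, -0.62498002,  0.00484859],
       [-0.31392107,  0.38536851, -0.86772385],
       [ 0.54044157, -0.6788896 , -0.49702296]]), 't': array([0.43426779, 0.34441807, 0.50724864])}
wrist {'intrinsics': array([[358.40373253,   0.        , 280.3326947 ],
       [  0.        , 358.40373253, 211.74247206],
       [  0.        ,   0.        ,   1.        ]]), 'R': array([[ 0.21973524,  0.97555779, -0.00184833],
       [ 0.94069436, -0.21137983,  0.26535388],
       [ 0.25847735, -0.06004631, -0.96414931]]), 't': array([-0.67377464, -0.03135515,  0.3909058 ])}
```

View pics/top0.png

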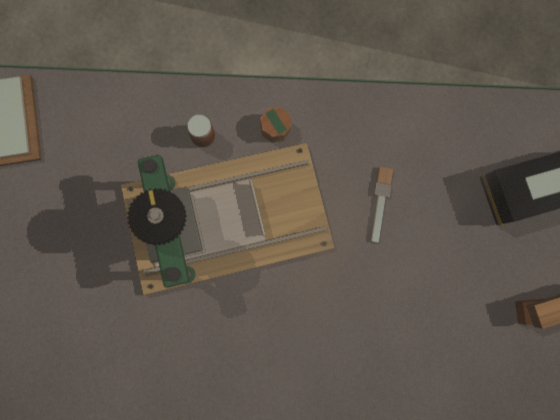

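View pics/side0.png

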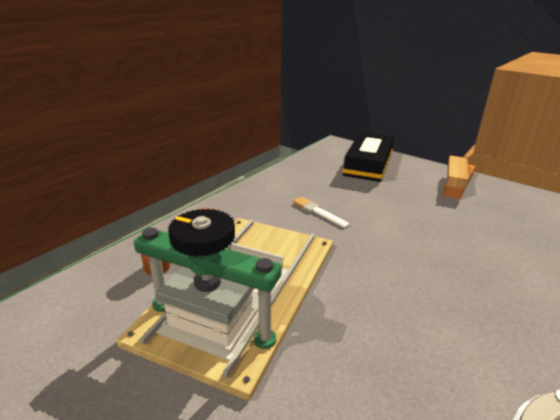

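View pics/wrist0.png

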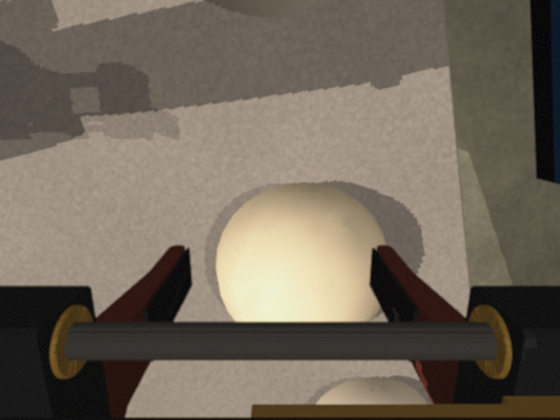

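```bash
python3 - <<'E'
import cv2
im=cv2.imread('pics/top0.png')
c=im[135:300,110:340]; cv2.imwrite('pics/top0c.png',cv2.resize(cv2.convertScaleAbs(c,alpha=1.7),None,fx=3.4,fy=3.4,interpolation=cv2.INTER_CUBIC))
E
```

```text
(no output)
```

View pics/top0c.png

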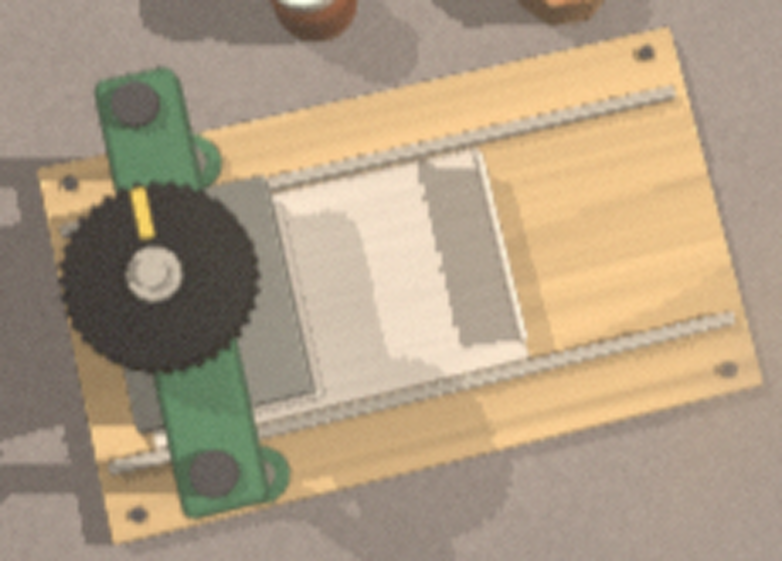

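```bash
cat > h.py <<'E'
import numpy as np, cv2
from scipy.optimize import least_squares
from cell import bot
def proj(m,X):
    c=np.asarray(X)@m['R'].T+m['t']; p=c@np.array(m['intrinsics']).T; return p[:,:2]/p[:,2:]
def onz(m,uv,z):
    d=np.linalg.inv(m['intrinsics'])@np.array([uv[0],uv[1],1.]); R=m['R']; C=-R.T@m['t']; r=R.T@d
    return C+r*(z-C[2])/r[2]
def P2W(p,X):
    c,s=np.cos(p[2]),np.sin(p[2]); X=np.atleast_2d(X); return np.c_[p[0]+c*X[:,0]-s*X[:,1],p[1]+s*X[:,0]+c*X[:,1],X[:,2]]
E
python3 - <<'E'
from h import *
m=bot.camera_model('top')
L=[((40,172),(.125,.1,.018)),((668,28),(.125,-.33,.018)),((762,380),(-.125,-.33,.018)),((115,545),(-.125,.1,.018)),
((134,102),(.104,0,.181)),((214,472),(-.104,0,.181)),((153,272),(0,0,.231)),((477,150),(.06,-.182,.0535)),((523,348),(-.06,-.182,.0535))]
uv=np.array([[a[0]/3.4+110,a[1]/3.4+135] for a,b in L]); X=np.array([b for a,b in L])
f=lambda p:(proj(m,P2W(p,X))-uv).ravel()
r=least_squares(f,[.6,.2,0.]); print(r.x,np.degrees(r.x[2])); print(f(r.x).reshape(-1,2).round(1))
for u,z in [((200,122),.075),((276,118),.046),((385,175),.01),((377,240),.01)]: print(onz(m,u,z).round(3))
for n,q in [('wheel',(0,0,.209)),('lip',(0,-.18,.0505))]: print(n,P2W(r.x,q).round(4))
np.save('press.npy',r.x)
m=bot.camera_model('side'); print(proj(m,P2W(r.x,X)).round(0))
E
```

```text
[0.57819704 0.14728468 0.2632925 ] 15.085548976193833
[[-1.3 -0.8]
 [ 0.6 -0.8]
 [ 0.9  1.3]
 [-0.6  0.5]
 [ 0.1  0.3]
 [ 0.   0.7]
 [-0.2  0.3]
 [ 0.5  1.4]
 [ 0.  -3.4]]
[0.804 0.1   0.075]
[ 0.83  -0.065  0.046]
[ 0.716 -0.322  0.01 ]
[ 0.564 -0.301  0.01 ]
wheel [[0.5782 0.1473 0.209 ]]
lip [[ 0.625  -0.0265  0.0505]]
[[116. 339.]
 [238. 217.]
 [333. 240.]
 [250. 394.]
 [151. 231.]
 [265. 262.]
 [202. 218.]
 [231. 242.]
 [283. 256.]]
```

```bash
python3 - <<'E'
import cv2
im=cv2.imread('pics/side0.png')
c=im[200:395,110:345]; cv2.imwrite('pics/side0c.png',cv2.resize(c,None,fx=3,fy=3,interpolation=cv2.INTER_CUBIC))
E
```

```text
(no output)
```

View pics/side0c.png

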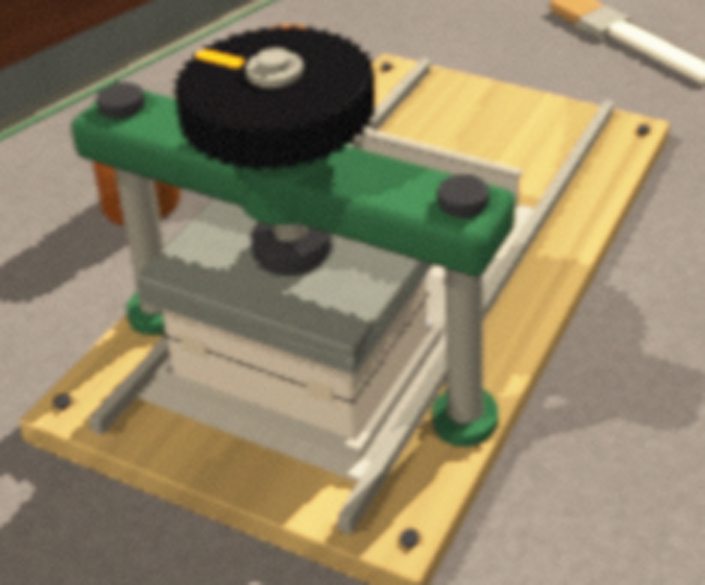

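Call:
servo_tool([
  [0, 0, 0, -4, 8],
  [0, 0, -4, -6, 16],
  [0, 0, -9, -6, 24],
  [0, 0, -14, -6, 32],
  [0, 0, -19, -6, 40],
], grip_force=20)

```text
t: 0.65
ee_pos: [0.1058, 0.4712, 0.3043]
eef_rot: [-0.0, 0.446, 0.895, -0.0]
force: [0.4, 0.8, 0.9]
finger_gap: 0.051
```

```bash
cat >> h.py <<'E'
from scipy.spatial.transform import Rotation as Ro
def Rt(s): q=s['eef_rot']; return Ro.from_quat([q[1],q[2],q[3],q[0]]).as_matrix()
def st():
    s=bot.sense(); p=np.load('press.npy'); R=Rt(s); a=np.degrees(np.arctan2(R[1,0],R[0,0])); 
    e=s['ee_pos']-[p[0],p[1],0]; c,sn=np.cos(p[2]),np.sin(p[2])
    f=s['force']
    print('t',round(s['t'],2),'press xyz mm',(1e3*np.array([c*e[0]+sn*e[1],-sn*e[0]+c*e[1],e[2]])).round(1),'toolx in press deg',round(a-np.degrees(p[2]),2),'Fpress',np.round([c*f[0]+sn*f[1],-sn*f[0]+c*f[1],f[2]],1),'gap',s['finger_gap'],'q',s['q'].round(2))
    return s
E
python3 - <<'E'
from h import *
L=[((40,172),(.125,.1,.018)),((668,28),(.125,-.33,.018)),((762,380),(-.125,-.33,.018)),((115,545),(-.125,.1,.018)),
((134,102),(.104,0,.181)),((214,472),(-.104,0,.181)),((153,272),(0,0,.231))]
X=np.array([b for a,b in L])
uv=np.array([[a[0]/3.4+110,a[1]/3.4+135] for a,b in L])
sv=np.array([(118,343),(237,218.5),(333,241.5),(252,393.5),(150.3,231.5),(264,262.5),(201.3,219)])
mt,ms=bot.camera_model('top'),bot.camera_model('side')
f=lambda p:np.r_[(proj(mt,P2W(p,X))-uv).ravel(),(proj(ms,P2W(p,X))-sv).ravel()]
r=least_squares(f,[.578,.147,.26],loss='soft_l1'); print(r.x); print(f(r.x).reshape(-1,2).round(1).tolist())
np.save('press.npy',r.x)
s=st(); R=Rt(s); print(R.T@(P2W(r.x,[0,-.12,.28])[0]-s['ee_pos'])*100)
E
```

```text
[0.57804688 0.14755128 0.26825887]
[[-1.6, -0.4], [0.0, -1.3], [0.9, 0.6], [-0.4, 0.7], [-0.3, 0.5], [0.2, 0.7], [-0.3, 0.3], [-1.8, -3.0], [-0.1, -1.4], [-0.2, -1.6], [-1.3, 0.3], [0.1, -0.5], [1.2, -0.2], [0.6, -0.5]]
t 0.65 press xyz mm [-369.6  437.3  304.3] toolx in press deg 111.65 Fpress [0.6 0.6 0.9] gap 0.050952272482669154 q [-1.59  0.1   0.12  1.93 -0.01  1.11 -0.82]
[-65.43175281  13.78927878   2.43575055]
```

Call:
servo_tool([
  [0, -2, 4, 0, 6],
  [0, -6, 7, 0, 12],
  [0, -10, 10, 0, 18],
  [0, -14, 13, 0, 21.65],
  [0, -18.5, 15, 0, 21.65],
])

```text
t: 1.15
ee_pos: [0.3395, 0.4169, 0.3046]
eef_rot: [0.0, 0.604, 0.797, 0.0]
force: [0.6, 0.3, -0.3]
finger_gap: 0.0111
```

```bash
python3 - <<'E'
from h import *
st()
E
```

```text
t 1.15 press xyz mm [-158.6  323.   304.6] toolx in press deg 90.27 Fpress [ 0.6  0.2 -0.3] gap 0.011089479727655406 q [-1.3   0.2   0.35  1.83 -0.07  1.13 -0.66]
```

Call:
servo_tool([
  [0, -4.5, 1.5, 0, 0],
  [0, -9, 3.2, 0, 0],
  [0, -13.5, 5, 0, 0],
  [0, -18, 6.8, 0, 0],
  [0, -22.5, 8.5, 0, 0],
])

```text
t: 1.65
ee_pos: [0.4812, 0.2218, 0.3047]
eef_rot: [-0.0, 0.604, 0.797, 0.0]
force: [0.2, 0.4, 0.6]
finger_gap: 0.0003
```

Call:
servo_tool([
  [0, -4.5, 1.5, 0, 0],
  [0, -9, 3.2, 0, 0],
  [0, -13.5, 5, 0, 0],
  [0, -18, 6.8, 0, 0],
  [0, -19.8, 7.4, 0, 0],
])

```text
t: 2.15
ee_pos: [0.6069, 0.0478, 0.3046]
eef_rot: [0.001, 0.606, 0.795, -0.001]
force: [-0.4, -0.1, -0.8]
finger_gap: 0.0006
```

```bash
python3 - <<'E'
from h import *
st()
im=bot.camera('wrist'); cv2.imwrite('pics/w1.png',im[:,:,::-1])
im=bot.camera('top'); cv2.imwrite('pics/t1.png',im[:,:,::-1])
st()
E
```

```text
t 2.15 press xyz mm [   1.4 -103.8  304.6] toolx in press deg 90.01 Fpress [-0.4  0.1 -0.8] gap 0.0005558759448683643 q [-0.64  0.35  0.6   1.68 -0.21  1.17  0.29]
t 2.25 press xyz mm [   1.  -102.5  304.4] toolx in press deg 89.99 Fpress [ 0.7  0.4 -0.1] gap 0.00039115603752969504 q [-0.64  0.35  0.6   1.68 -0.21  1.17  0.28]
```

View pics/w1.png

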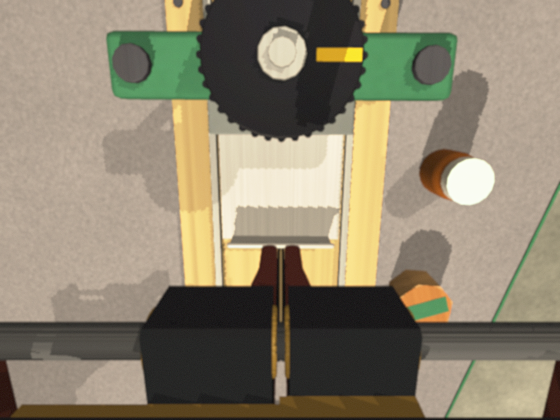

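View pics/t1.png

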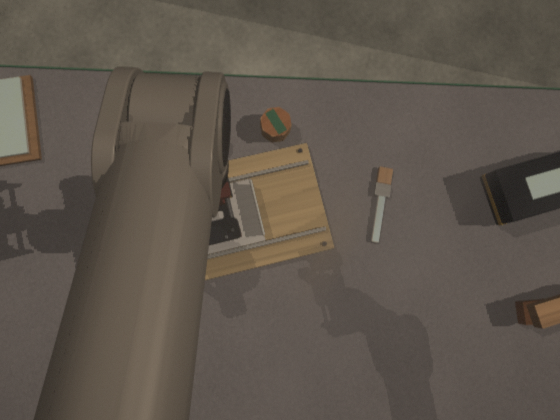

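```bash
python3 - <<'E'
from h import *
m=bot.camera_model('wrist'); p=np.load('press.npy')
print(-m['R'].T@m['t'])
for n,X in [('nut',(0,0,.231)),('mark',(.04,0,.221)),('capR',(.104,0,.181)),('capL',(-.104,0,.181)),('lip',(0,-.182,.0535))]: print(n,proj(m,P2W(p,X)).round(1))
for n,u,z in [('nut',(283,52),.231),('R',(432,64),.181),('L',(131,63),.181)]:
    e=onz(m,u,z)-[p[0],p[1],0]; c,s=np.cos(p[2]),np.sin(p[2]); print(n,1e3*(c*e[0]+s*e[1]),1e3*(-s*e[0]+c*e[1]))
s=bot.sense();R=Rt(s)
for d in [(0,.0135,.022),(0,-.0135,.022),(.01,.011,.022),(-.01,.011,.022)]: print(proj(m,[s['ee_pos']+R@np.array(d)]).round(0))
E
```

```text
[0.58620663 0.11886794 0.4442804 ]
nut [[279.8  56.2]]
mark [[349.   58.7]]
capR [[431.6  67.1]]
capL [[128.2  67.4]]
lip [[280.2 248. ]]
nut 1.7725828039018534 2.1363485255782866
R 104.06785437474277 1.9488527410962027
L -101.77717334986907 2.781805098078221
[[310. 266.]]
[[254. 267.]]
[[305. 247.]]
[[304. 285.]]
```

Call:
servo_tool([
  [0, 0.5, 0, 2.5, 0],
  [0, 1.5, 0, 5.5, 0],
  [0, 2, 0, 8.2, 0],
  [0, 3, 0, 8.2, 0],
  [0, 3.5, 0, 8.2, 0],
])

```text
t: 2.75
ee_pos: [0.595, 0.089, 0.2229]
eef_rot: [-0.001, 0.603, 0.798, -0.0]
force: [0.5, -0.1, 0.3]
finger_gap: 0.0005
```

```bash
python3 - <<'E'
from h import *
st()
E
```

```text
t 2.75 press xyz mm [  0.8 -61.  222.9] toolx in press deg 90.46 Fpress [ 0.5 -0.3  0.3] gap 0.0004907267751005338 q [-0.68  0.42  0.56  1.79 -0.26  1.01  0.26]
```

Call:
servo_tool([
  [0, 0, 0, 0, 0],
  [0, 0.1, 0, 0, 0],
  [0, 0.2, 0, 0, 0],
  [0, 0.3, 0, 0, 0],
  [0, 0.3, 0, 0, 0],
])

```text
t: 3.25
ee_pos: [0.5951, 0.0895, 0.223]
eef_rot: [0.0, 0.604, 0.797, 0.0]
force: [-0.3, -0.4, 0.4]
finger_gap: 0.0005
```

```bash
python3 - <<'E'
from h import *
st()
E
```

```text
t 3.25 press xyz mm [  1.  -60.5 223. ] toolx in press deg 90.31 Fpress [-0.4 -0.3  0.4] gap 0.00045017628630191517 q [-0.68  0.42  0.56  1.79 -0.26  1.01  0.26]
```

Call:
servo_tool([
  [0, 0.1, 0, 0, 0],
  [0, 0.2, 0, 0, 0],
  [0, 0.3, 0, 0, 0],
  [0, 0.4, 0, 0, 0],
  [0, 0.4, 0, 0, 0],
])

```text
t: 3.75
ee_pos: [0.5946, 0.0905, 0.2229]
eef_rot: [0.002, 0.605, 0.796, -0.001]
force: [2.1, -6.2, -0.6]
finger_gap: 0.0006
```

```bash
python3 - <<'E'
from h import *
st()
E
```

```text
t 3.75 press xyz mm [  0.9 -59.4 222.9] toolx in press deg 90.18 Fpress [ 0.3 -6.5 -0.6] gap 0.0006134234799889113 q [-0.68  0.42  0.56  1.79 -0.26  1.01  0.25]
```

```bash
cat > path.py <<'E'
import numpy as np
def pt(s,r=46.5,hx=9.0,hy=10.0):
    # rounded rect: half sizes hx (press x), hy (press y); start bottom middle going +x
    a=np.pi/2*r; P=2*(2*hx+2*hy)+4*a; s=s%P
    segs=[('l',hx,(0,-1)),('a',a,0),('l',2*hy,0),('a',a,1),('l',2*hx,0),('a',a,2),('l',2*hy,0),('a',a,3),('l',hx,0)]
    C=[(hx,-hy),(hx,hy),(-hx,hy),(-hx,-hy)]
    k=s
    if k<hx: return np.array([k,-hy-r])
    k-=hx
    dirs=[(0,1),(-1,0),(0,-1),(1,0)]; lens=[2*hy,2*hx,2*hy,hx]
    for i in range(4):
        if k<a:
            t=-np.pi/2+i*np.pi/2+k/r; return np.array(C[i])+r*np.array([np.cos(t),np.sin(t)])
        k-=a
        t=i*np.pi/2; e=np.array(C[i])+r*np.array([np.cos(t),np.sin(t)])
        if k<lens[i]: return e+k*np.array(dirs[i])
        k-=lens[i]
if __name__=='__main__':
    print('perim',4*np.pi/2*46.5+76)
    st=10
    for c in range(13):
        b=pt(c*50); print(c,'from',b.round(1),[[0]+[round(float(v)/10,2) for v in (pt(c*50+st*(i+1))-b)[::-1]]+[0,0] for i in range(5)])
E
python3 path.py
```

```text
perim 368.16811678385073
0 from [  0.  -56.5] [[0, 0.0, 1.0, 0, 0], [0, 0.13, 1.99, 0, 0], [0, 0.47, 2.93, 0, 0], [0, 1.0, 3.78, 0, 0], [0, 1.69, 4.49, 0, 0]]
1 from [ 44.9 -39.6] [[0, 0.83, 0.55, 0, 0], [0, 1.77, 0.91, 0, 0], [0, 2.75, 1.06, 0, 0], [0, 3.75, 1.06, 0, 0], [0, 4.75, 1.06, 0, 0]]
2 from [55.5  8. ] [[0, 1.0, -0.07, 0, 0], [0, 1.96, -0.34, 0, 0], [0, 2.83, -0.82, 0, 0], [0, 3.59, -1.47, 0, 0], [0, 4.19, -2.26, 0, 0]]
3 from [32.9 49.9] [[0, 0.42, -0.91, 0, 0], [0, 0.63, -1.88, 0, 0], [0, 0.66, -2.88, 0, 0], [0, 0.66, -3.88, 0, 0], [0, 0.61, -4.88, 0, 0]]
4 from [-15.9  56. ] [[0, -0.25, -0.97, 0, 0], [0, -0.71, -1.85, 0, 0], [0, -1.34, -2.63, 0, 0], [0, -2.12, -3.25, 0, 0], [0, -3.02, -3.68, 0, 0]]
5 from [-52.7  25.8] [[0, -0.97, -0.24, 0, 0], [0, -1.97, -0.28, 0, 0], [0, -2.97, -0.28, 0, 0], [0, -3.97, -0.26, 0, 0], [0, -4.95, -0.07, 0, 0]]
6 from [-53.4 -23.7] [[0, -0.92, 0.39, 0, 0], [0, -1.73, 0.97, 0, 0], [0, -2.4, 1.72, 0, 0], [0, -2.89, 2.58, 0, 0], [0, -3.19, 3.53, 0, 0]]
7 from [-18.1 -55.6] [[0, -0.09, 0.99, 0, 0], [0, -0.09, 1.99, 0, 0], [0, -0.08, 2.99, 0, 0], [0, 0.09, 3.98, 0, 0], [0, 0.46, 4.9, 0, 0]]
8 from [ 30.9 -51. ] [[0, 0.56, 0.82, 0, 0], [0, 1.29, 1.51, 0, 0], [0, 2.14, 2.03, 0, 0], [0, 3.09, 2.35, 0, 0], [0, 4.08, 2.46, 0, 0]]
9 from [ 55.5 -10.2] [[0, 1.0, 0.0, 0, 0], [0, 2.0, 0.0, 0, 0], [0, 2.99, -0.1, 0, 0], [0, 3.94, -0.41, 0, 0], [0, 4.8, -0.92, 0, 0]]
10 from [46.3 37.8] [[0, 0.73, -0.68, 0, 0], [0, 1.3, -1.5, 0, 0], [0, 1.68, -2.42, 0, 0], [0, 1.86, -3.4, 0, 0], [0, 1.87, -4.4, 0, 0]]
11 from [ 2.3 56.5] [[0, 0.0, -1.0, 0, 0], [0, -0.08, -1.99, 0, 0], [0, -0.37, -2.95, 0, 0], [0, -0.86, -3.82, 0, 0], [0, -1.52, -4.57, 0, 0]]
12 from [-43.4  41.3] [[0, -0.81, -0.59, 0, 0], [0, -1.72, -0.99, 0, 0], [0, -2.7, -1.19, 0, 0], [0, -3.7, -1.21, 0, 0], [0, -4.7, -1.21, 0, 0]]
```

Call:
servo_tool([
  [0, 0.0, 1.0, 0, 0],
  [0, 0.13, 2.0, 0, 0],
  [0, 0.47, 2.93, 0, 0],
  [0, 1.0, 3.78, 0, 0],
  [0, 1.7, 4.5, 0, 0],
], grip_force=40)

```text
t: 4.25
ee_pos: [0.6353, 0.1184, 0.2236]
eef_rot: [0.003, 0.605, 0.796, 0.0]
force: [6.8, -7.6, 0.3]
finger_gap: 0.0004
```

```bash
python3 - <<'E'
from h import *
st()
im=bot.camera('wrist'); cv2.imwrite('pics/w2.png',im[:,:,::-1])
E
```

```text
t 4.25 press xyz mm [ 47.5 -43.3 223.6] toolx in press deg 90.13 Fpress [ 4.6 -9.1  0.3] gap 0.0003774587839505901 q [-0.68  0.49  0.55  1.68 -0.28  1.04  0.24]
```

View pics/w2.png

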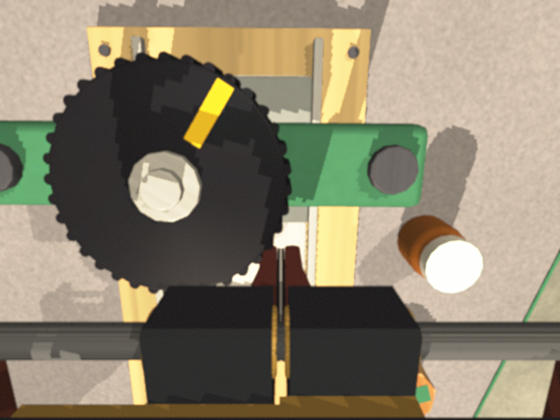

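Call:
servo_tool([
  [0, 0.83, 0.55, 0, 0],
  [0, 1.77, 0.9, 0, 0],
  [0, 2.75, 1.06, 0, 0],
  [0, 3.75, 1.06, 0, 0],
  [0, 4.75, 1.06, 0, 0],
])

```text
t: 4.8
ee_pos: [0.6345, 0.1715, 0.2246]
eef_rot: [0.004, 0.604, 0.797, 0.004]
force: [12.9, 0.9, -0.8]
finger_gap: 0.0005
```

```bash
python3 - <<'E'
from h import *
st()
E
```

```text
t 4.8 press xyz mm [ 60.8   8.1 224.6] toolx in press deg 90.31 Fpress [12.6 -2.6 -0.8] gap 0.00046642868184894586 q [-0.74  0.5   0.54  1.66 -0.29  1.05  0.16]
```

Call:
servo_tool([
  [0, 1.0, -0.07, 0, 0],
  [0, 1.96, -0.34, 0, 0],
  [0, 2.83, -0.82, 0, 0],
  [0, 3.59, -1.47, 0, 0],
  [0, 4.2, -2.26, 0, 0],
])

```text
t: 5.3
ee_pos: [0.599, 0.2082, 0.2244]
eef_rot: [0.001, 0.603, 0.798, 0.004]
force: [3.4, 4.0, 2.8]
finger_gap: 0.0004
```

```bash
python3 - <<'E'
from h import *
st()
im=bot.camera('side'); cv2.imwrite('pics/s3.png',im[:,:,::-1])
im=bot.camera('wrist'); cv2.imwrite('pics/w3.png',im[:,:,::-1])
E
```

```text
t 5.3 press xyz mm [ 36.3  52.9 224.4] toolx in press deg 90.44 Fpress [4.4 2.9 2.8] gap 0.000377827922087427 q [-0.82  0.47  0.54  1.71 -0.27  1.03  0.08]
```

View pics/w3.png

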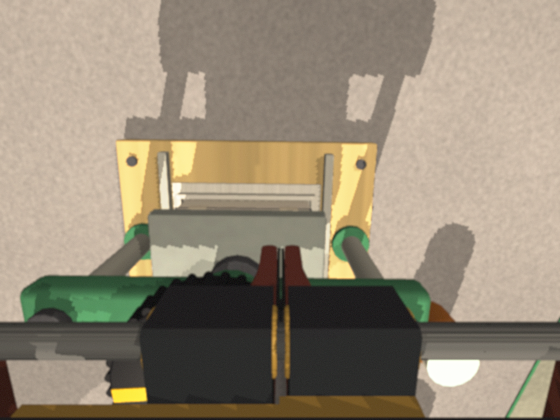

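View pics/s3.png

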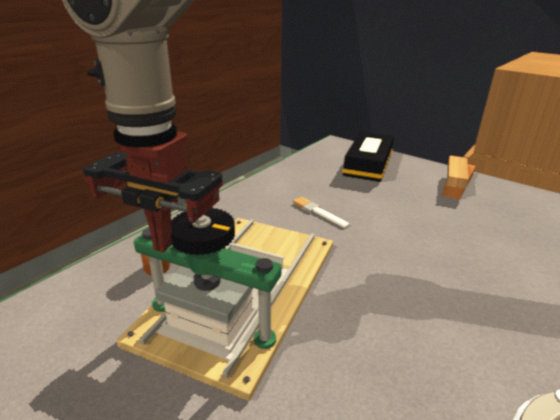

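Call:
servo_tool([
  [0, 0.3, -0.91, 0, 0],
  [0, 0.5, -1.88, 0, 0],
  [0, 0.5, -2.88, 0, 0],
  [0, 0.5, -3.88, 0, 0],
  [0, 0.45, -4.88, 0, 0],
])

```text
t: 5.9
ee_pos: [0.5487, 0.2028, 0.2245]
eef_rot: [-0.002, 0.602, 0.799, 0.004]
force: [-2.4, 10.5, 8.8]
finger_gap: 0.0007
```

```bash
cat > look.py <<'E'
from h import *
import sys
s=st()
im=bot.camera('side'); m=bot.camera_model('side'); p=np.load('press.npy')
cv2.imwrite(f'pics/s{sys.argv[1]}.png',im[:,:,::-1])
cv2.imwrite(f'pics/c{sys.argv[1]}.png',cv2.resize(im[190:270,130:270,::-1],None,fx=4,fy=4,interpolation=cv2.INTER_CUBIC))
hsv=cv2.cvtColor(im,cv2.COLOR_RGB2HSV); k=cv2.inRange(hsv,(20,170,130),(32,255,255)); k[:205]=0;k[255:]=0;k[:,:165]=0;k[:,240:]=0
n=np.argwhere(k); 
if len(n)>2:
    u=n.mean(0)[::-1]
    for h in (0.,5.,10.):
        e=onz(m,u,.221+h/1e3)-[p[0],p[1],0]; c,sn=np.cos(p[2]),np.sin(p[2]); a=np.array([c*e[0]+sn*e[1],-sn*e[0]+c*e[1]]); print(len(n),u.round(1),'h',h,'ang',round(np.degrees(np.arctan2(a[1]-.001,a[0]-.001)),1),'r mm',round(1e3*np.hypot(*a),1))
E
python3 look.py 4
```

```text
t 5.9 press xyz mm [-13.7  61.  224.5] toolx in press deg 90.64 Fpress [ 0.5 10.8  8.8] gap 0.0006559836091024624 q [-0.88  0.38  0.55  1.83 -0.24  0.99  0.05]
7 [217.  215.3] h 0.0 ang -103.9 r mm 32.1
7 [217.  215.3] h 5.0 ang -116.3 r mm 26.9
7 [217.  215.3] h 10.0 ang -133.0 r mm 23.5
```

View pics/c4.png

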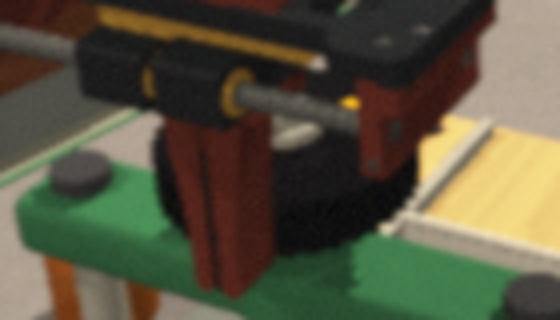

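Call:
servo_tool([
  [0, -0.25, -0.97, -0.05, 0],
  [0, -0.71, -1.85, -0.1, 0],
  [0, -1.34, -2.63, -0.2, 0],
  [0, -2.1, -3.25, -0.2, 0],
  [0, -3.0, -3.68, -0.2, 0],
])

```text
t: 6.45
ee_pos: [0.52, 0.1585, 0.2247]
eef_rot: [-0.001, 0.603, 0.798, 0.0]
force: [-2.2, 3.6, 3.0]
finger_gap: 0.0006
```

```bash
python3 look.py 5
```

```text
t 6.45 press xyz mm [-53.   25.9 224.7] toolx in press deg 90.44 Fpress [-1.1  4.1  3. ] gap 0.0005702920046536024 q [-0.87  0.31  0.57  1.92 -0.21  0.97  0.07]
26 [199.2 210.8] h 0.0 ang -52.8 r mm 41.0
26 [199.2 210.8] h 5.0 ang -52.3 r mm 32.4
26 [199.2 210.8] h 10.0 ang -51.5 r mm 23.8
```

View pics/c5.png

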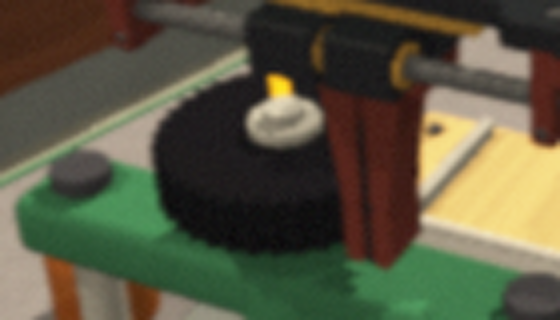

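Call:
servo_tool([
  [0, -0.95, 0.05, 0, 0],
  [0, -1.95, 0.02, 0, 0],
  [0, -2.95, 0.02, 0, 0],
  [0, -3.9, 0.04, 0, 0],
  [0, -4.8, 0.2, 0, 0],
])

```text
t: 7.0
ee_pos: [0.5339, 0.1098, 0.2239]
eef_rot: [-0.002, 0.604, 0.797, -0.002]
force: [-4.4, 0.5, 1.4]
finger_gap: 0.0007
```

```bash
python3 look.py 6
```

```text
t 7.0 press xyz mm [-52.6 -24.7 223.9] toolx in press deg 90.27 Fpress [-4.1  1.7  1.4] gap 0.0006783117427841552 q [-0.79  0.32  0.59  1.92 -0.21  0.97  0.17]
64 [181.8 217.2] h 0.0 ang -7.8 r mm 40.5
64 [181.8 217.2] h 5.0 ang 2.1 r mm 35.1
64 [181.8 217.2] h 10.0 ang 15.3 r mm 31.1
```

View pics/c6.png

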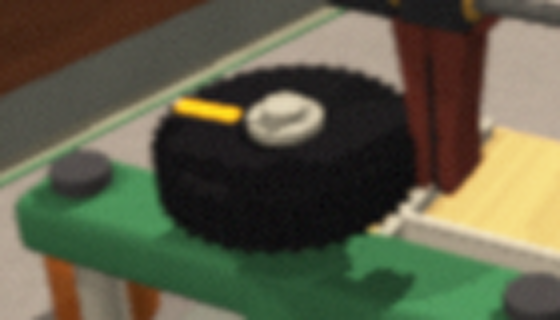

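Call:
servo_tool([
  [0, -0.8, 0.4, 0, 0],
  [0, -1.55, 1.0, 0, 0],
  [0, -2.2, 1.72, 0, 0],
  [0, -2.7, 2.58, 0, 0],
  [0, -3.0, 3.53, 0, 0],
])

```text
t: 7.55
ee_pos: [0.5775, 0.0878, 0.2239]
eef_rot: [0.0, 0.605, 0.796, -0.003]
force: [-2.2, -8.1, 2.1]
finger_gap: 0.0001
```

```bash
python3 look.py 7
```

```text
t 7.55 press xyz mm [-16.4 -57.5 223.9] toolx in press deg 90.13 Fpress [-4.2 -7.2  2.1] gap 0.0001491496947080861 q [-0.71  0.39  0.59  1.83 -0.25  1.    0.25]
50 [180.7 227.9] h 0.0 ang 42.1 r mm 32.5
50 [180.7 227.9] h 5.0 ang 56.3 r mm 34.0
50 [180.7 227.9] h 10.0 ang 68.5 r mm 37.1
```

Call:
servo_tool([
  [0, 0, 1.0, 0, 0],
  [0, 0, 2.0, 0, 0],
  [0, 0, 3.0, 0, 0],
  [0, 0.15, 3.98, 0, 0],
  [0, 0.5, 4.9, 0, 0],
])

```text
t: 8.1
ee_pos: [0.6258, 0.1062, 0.2247]
eef_rot: [0.002, 0.606, 0.796, -0.001]
force: [0.4, -4.5, 1.9]
finger_gap: 0.0003
```

```bash
python3 look.py 8
```

```text
t 8.1 press xyz mm [ 35.1 -52.5 224.7] toolx in press deg 90.1 Fpress [-0.8 -4.4  1.9] gap 0.0003373173728890537 q [-0.68  0.48  0.57  1.71 -0.29  1.04  0.25]
54 [200.9 231.7] h 0.0 ang 119.7 r mm 20.8
54 [200.9 231.7] h 5.0 ang 121.2 r mm 28.4
54 [200.9 231.7] h 10.0 ang 122.1 r mm 36.1
```

View pics/c8.png

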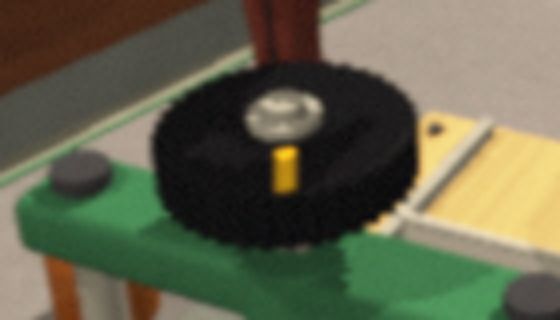

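Call:
servo_tool([
  [0, 0.6, 0.8, 0, 0],
  [0, 1.3, 1.4, 0, 0],
  [0, 2.14, 1.85, 0, 0],
  [0, 3.1, 2.1, 0, 0],
  [0, 4.1, 2.2, 0, 0],
])

```text
t: 8.65
ee_pos: [0.6391, 0.1541, 0.2258]
eef_rot: [0.005, 0.605, 0.796, 0.002]
force: [12.4, -0.6, -3.7]
finger_gap: 0.0004
```

```bash
python3 look.py 9
```

```text
t 8.65 press xyz mm [ 60.6  -9.8 225.8] toolx in press deg 90.19 Fpress [11.8 -3.9 -3.7] gap 0.0003893053199318166 q [-0.73  0.51  0.56  1.66 -0.3   1.05  0.19]
73 [220.5 223.6] h 0.0 ang -152.4 r mm 27.1
73 [220.5 223.6] h 5.0 ang -167.7 r mm 29.0
73 [220.5 223.6] h 10.0 ang 179.5 r mm 32.7
```

Call:
servo_tool([
  [0, 1.0, 0.0, 0, 0],
  [0, 2.0, 0.0, 0, 0],
  [0, 2.9, -0.1, 0, 0],
  [0, 3.8, -0.41, 0, 0],
  [0, 4.6, -0.92, 0, 0],
])

```text
t: 9.2
ee_pos: [0.6163, 0.1989, 0.226]
eef_rot: [0.003, 0.604, 0.797, 0.003]
force: [6.0, 3.4, 2.9]
finger_gap: 0.0005
```

```bash
python3 look.py 10
```

```text
t 9.2 press xyz mm [ 50.5  39.4 226. ] toolx in press deg 90.34 Fpress [6.7 1.7 2.9] gap 0.0005320632807005855 q [-0.8   0.49  0.55  1.68 -0.29  1.05  0.12]
54 [219.5 212.1] h 0.0 ang -99.1 r mm 41.7
54 [219.5 212.1] h 5.0 ang -107.8 r mm 35.7
54 [219.5 212.1] h 10.0 ang -119.5 r mm 30.7
```

View pics/c10.png

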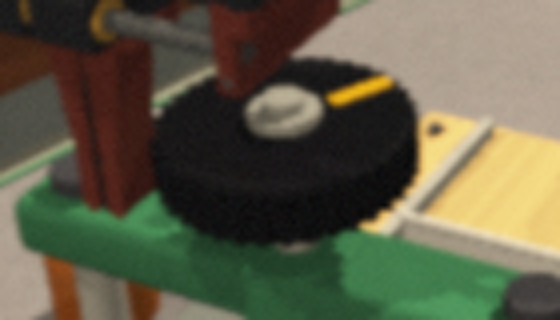

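Call:
servo_tool([
  [0, 0.65, -0.7, 0, 0],
  [0, 1.15, -1.5, 0, 0],
  [0, 1.5, -2.42, 0, 0],
  [0, 1.7, -3.4, 0, 0],
  [0, 1.7, -4.4, 0, 0],
])

```text
t: 9.75
ee_pos: [0.567, 0.2088, 0.2263]
eef_rot: [-0.001, 0.602, 0.798, 0.005]
force: [-0.7, 13.5, 8.5]
finger_gap: 0.0005
```

```bash
python3 look.py 11
```

```text
t 9.75 press xyz mm [  5.6  62.  226.3] toolx in press deg 90.6 Fpress [ 2.9 13.2  8.5] gap 0.0005359789415556598 q [-0.88  0.41  0.56  1.79 -0.26  1.01  0.06]
27 [201.1 207.7] h 0.0 ang -57.1 r mm 50.3
27 [201.1 207.7] h 5.0 ang -57.5 r mm 41.6
27 [201.1 207.7] h 10.0 ang -58.1 r mm 32.8
```

Call:
servo_tool([
  [0, 0, -1.0, 0, 0],
  [0, -0.1, -2.0, 0, 0],
  [0, -0.4, -2.9, 0, 0],
  [0, -0.9, -3.7, 0, 0],
  [0, -1.6, -4.4, 0, 0],
])

```text
t: 10.3
ee_pos: [0.5259, 0.1791, 0.2252]
eef_rot: [-0.003, 0.602, 0.798, 0.001]
force: [-8.1, 8.7, 6.3]
finger_gap: 0.0005
```

```bash
python3 look.py 12
```

```text
t 10.3 press xyz mm [-41.9  44.3 225.2] toolx in press deg 90.57 Fpress [-5.5 10.5  6.3] gap 0.0004693188985100859 q [-0.9   0.34  0.57  1.89 -0.23  0.98  0.06]
54 [181.4 214. ] h 0.0 ang -16.2 r mm 47.9
54 [181.4 214. ] h 5.0 ang -9.1 r mm 41.4
54 [181.4 214. ] h 10.0 ang 0.6 r mm 35.7
```

View pics/c12.png

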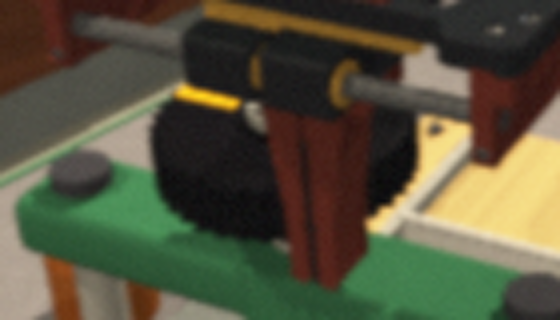

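Call:
servo_tool([
  [0, 1, -1, 0, 0],
  [0, 2.5, -2.5, 0, 0],
  [0, 2.5, -2.5, -3, 0],
  [0, 2.5, -2.5, -6, 0],
  [0, 2.5, -2.5, -9, 0],
])

```text
t: 10.85
ee_pos: [0.4967, 0.1915, 0.3152]
eef_rot: [0.0, 0.604, 0.797, -0.001]
force: [0.3, 0.5, 0.9]
finger_gap: 0.0006
```

```bash
python3 look.py 13
```

```text
t 10.85 press xyz mm [-66.8  63.9 315.2] toolx in press deg 90.3 Fpress [0.4 0.4 0.9] gap 0.0006086906623472223 q [-1.    0.19  0.61  1.84 -0.12  1.15 -0.08]
65 [181.4 214.4] h 0.0 ang -15.3 r mm 47.0
65 [181.4 214.4] h 5.0 ang -7.9 r mm 40.6
65 [181.4 214.4] h 10.0 ang 2.1 r mm 35.1
```

View pics/s13.png

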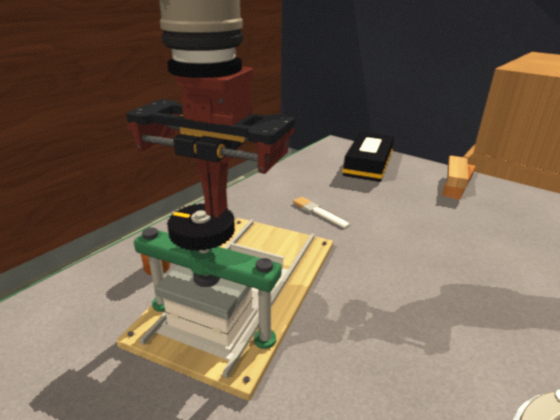

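Call:
servo_tool([
  [0, -4.5, 1.5, 0, 0],
  [0, -9, 3, 0, 0],
  [0, -13.5, 4.5, 0, 0],
  [0, -18, 6, 0, 0],
  [0, -22.4, 6.8, 0, 0],
])

```text
t: 11.4
ee_pos: [0.6243, -0.007, 0.3139]
eef_rot: [0.0, 0.604, 0.797, -0.001]
force: [-0.0, 0.8, -0.1]
finger_gap: 0.0004
```

Call:
servo_tool([
  [0, 0, 0, 3, 0],
  [0, 0, 0, 7, 0],
  [0, 0, 0, 11, 0],
  [0, 0, 0, 15, 0],
  [0, 0, 0, 15, 0],
])

```text
t: 11.9
ee_pos: [0.6192, -0.0052, 0.1591]
eef_rot: [-0.003, 0.604, 0.797, -0.004]
force: [-1.2, -0.4, -0.3]
finger_gap: 0.0005
```

```bash
python3 - <<'E'
from h import *
st()
im=bot.camera('wrist'); cv2.imwrite('pics/w14.png',im[:,:,::-1])
p=np.load('press.npy'); m=bot.camera_model('wrist'); print(proj(m,P2W(p,[[-.06,-.182,.0535],[.06,-.182,.0535],[.06,-.18,.0225]])))
s=bot.sense();R=Rt(s); print(proj(m,[s['ee_pos']+R@np.array([.01,0,.022]),s['ee_pos']+R@np.array([-.01,0,.022])]))
E
```

```text
t 11.9 press xyz mm [  -0.8 -158.2  159.1] toolx in press deg 90.31 Fpress [-1.3 -0.1 -0.3] gap 0.00046784763539155233 q [-0.53  0.55  0.6   1.8  -0.37  0.93  0.51]
[[199.47407542 246.12999351]
 [361.56374761 247.12072589]
 [353.67369647 231.23578812]]
[[281.94038529 247.37075669]
 [281.92195515 285.12122044]]
```

View pics/w14.png

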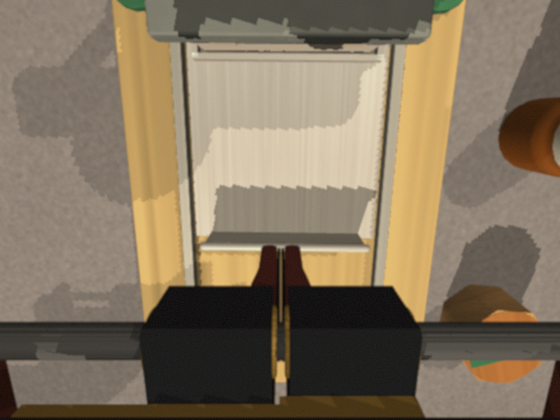

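Call:
servo_tool([
  [0, 0, 0, 3, 0],
  [0, 0, 0, 6, 0],
  [0, 0, 0, 8.5, 0],
  [0, 0, 0, 10.2, 0],
  [0, 0, 0, 10.2, 0],
])

```text
t: 12.45
ee_pos: [0.623, -0.0053, 0.0623]
eef_rot: [-0.0, 0.604, 0.797, -0.0]
force: [0.5, 0.0, 0.6]
finger_gap: 0.0001
```

```bash
python3 - <<'E'
from h import *
st()
im=bot.camera('wrist'); cv2.imwrite('pics/w15.png',im[:,:,::-1])
im=bot.camera('side'); cv2.imwrite('pics/s15.png',im[:,:,::-1])
E
```

```text
t 12.45 press xyz mm [   2.9 -159.3   62.3] toolx in press deg 90.34 Fpress [ 0.5 -0.1  0.6] gap 7.128040116228352e-05 q [-0.47  0.67  0.52  1.84 -0.47  0.75  0.59]
```

View pics/w15.png

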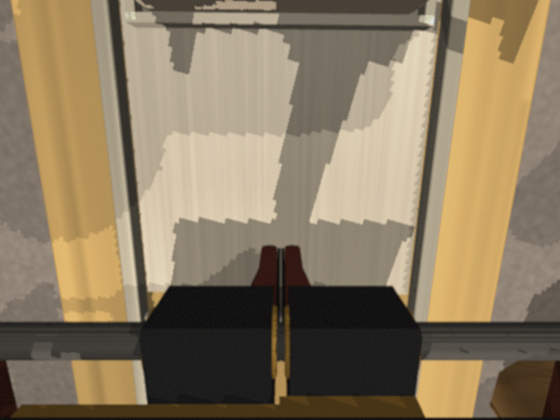

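View pics/s15.png

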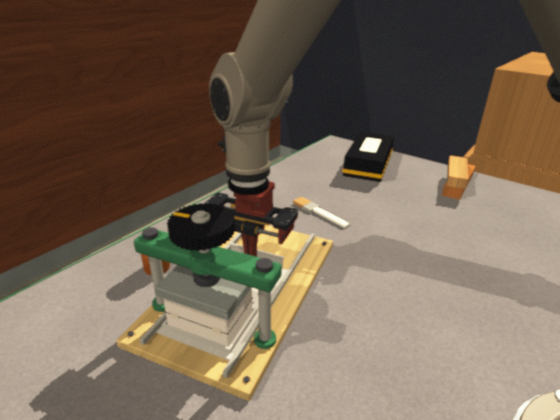

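Call:
servo_tool([
  [0, 0, 0, 0.4, 0],
  [0, -0.4, 0, 0.6, 0],
  [0, -0.9, 0, 0.6, 0],
  [0, -1.4, 0, 0.6, 0],
  [0, -2.0, 0, 0.6, 0],
])

```text
t: 13.05
ee_pos: [0.6288, -0.0246, 0.0569]
eef_rot: [-0.0, 0.604, 0.797, 0.0]
force: [-0.5, 1.7, 1.6]
finger_gap: 0.0004
```

```bash
python3 - <<'E'
from h import *
st()
E
```

```text
t 13.05 press xyz mm [   3.3 -179.5   56.9] toolx in press deg 90.34 Fpress [-0.   1.8  1.6] gap 0.00037294354316089954 q [-0.43  0.69  0.51  1.83 -0.47  0.75  0.62]
```

Call:
servo_tool([
  [0, -0.7, 0, 0, 0],
  [0, -1.5, 0, 0, 0],
  [0, -2.3, 0, 0, 0],
  [0, -3.1, 0, 0, 0],
  [0, -3.9, 0, 0, 0],
])

```text
t: 13.55
ee_pos: [0.6392, -0.063, 0.0566]
eef_rot: [-0.0, 0.604, 0.797, -0.0]
force: [-1.5, 2.0, 0.5]
finger_gap: 0.0007
```

Call:
servo_tool([
  [0, -0.8, 0, 0, 0],
  [0, -1.6, 0, 0, 0],
  [0, -2.4, 0, 0, 0],
  [0, -3.2, 0, 0, 0],
  [0, -3.9, 0, 0, 0],
])

```text
t: 14.05
ee_pos: [0.6495, -0.1006, 0.0565]
eef_rot: [-0.0, 0.604, 0.797, -0.0]
force: [-1.3, 1.0, 1.0]
finger_gap: 0.0008
```

Call:
servo_tool([
  [0, -0.7, 0, 0, 0],
  [0, -1.4, 0, 0, 0],
  [0, -2.0, 0, 0, 0],
  [0, -2.5, 0, 0, 0],
  [0, -2.8, 0, 0, 0],
])

```text
t: 14.55
ee_pos: [0.6574, -0.1273, 0.0566]
eef_rot: [0.0, 0.604, 0.797, -0.0]
force: [-1.3, 1.8, -0.0]
finger_gap: 0.0005
```

```bash
python3 - <<'E'
from h import *
st()
im=bot.camera('wrist'); cv2.imwrite('pics/w16.png',im[:,:,::-1])
im=bot.camera('side'); cv2.imwrite('pics/s16.png',im[:,:,::-1])
im=bot.camera('top'); cv2.imwrite('pics/t16.png',im[:,:,::-1])
E
```

```text
t 14.55 press xyz mm [   3.6 -286.1   56.6] toolx in press deg 90.31 Fpress [-0.8  2.1 -0. ] gap 0.0005091660545755007 q [-0.25  0.74  0.51  1.73 -0.47  0.8   0.75]
```

View pics/w16.png

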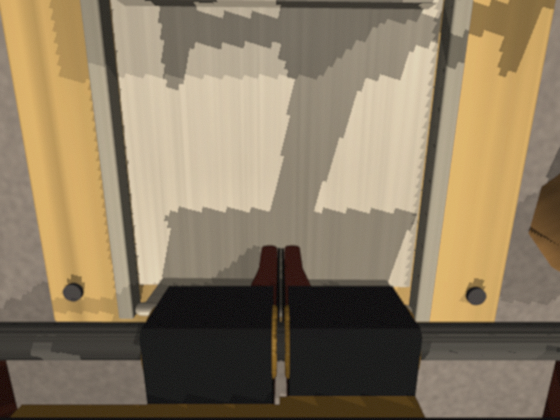

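View pics/s16.png

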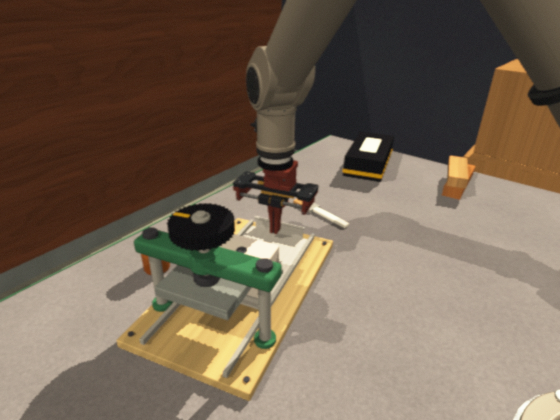

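View pics/t16.png

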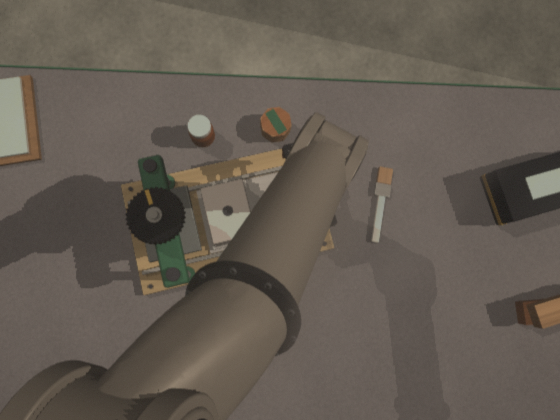

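Call:
servo_tool([
  [0, -0.4, 0, 0, 0],
  [0, -0.8, 0, 0, 0],
  [0, -0.8, 0, 0, 0],
  [0, -0.4, 0, 0, 0],
  [0, 0.4, 0, 0, 0],
])

```text
t: 15.2
ee_pos: [0.6561, -0.1234, 0.0567]
eef_rot: [0.0, 0.604, 0.797, -0.0]
force: [0.4, -0.3, 0.6]
finger_gap: 0.0007
```

Call:
servo_tool([
  [0, 0.3, 0, 0, 0],
  [0, 0.3, 0, -2, 0],
  [0, 0.3, 0, -5, 0],
  [0, 0.3, 0, -9, 0],
  [0, 0.3, 0, -13, 0],
])

```text
t: 15.7
ee_pos: [0.6549, -0.1193, 0.1876]
eef_rot: [-0.0, 0.604, 0.797, -0.0]
force: [0.6, 0.5, 0.3]
finger_gap: 0.0003
```

Call:
servo_tool([
  [0, -4, 0, -4, 0],
  [0, -8, 0, -7, 0],
  [0, -12, 0, -10, 0],
  [0, -16, 0, -10, 0],
  [0, -16, 0, -10, 0],
])

```text
t: 16.2
ee_pos: [0.6975, -0.2819, 0.2883]
eef_rot: [0.002, 0.607, 0.795, -0.002]
force: [-0.0, -0.5, -0.0]
finger_gap: 0.0003
```

```bash
python3 look.py 17; python3 - <<'E'
from h import *
im=bot.camera('top'); cv2.imwrite('pics/t17.png',im[:,:,::-1])
c=im[100:300,110:400,::-1]; cv2.imwrite('pics/t17c.png',cv2.resize(cv2.convertScaleAbs(c,alpha=1.7),None,fx=2.7,fy=2.7,interpolation=cv2.INTER_CUBIC))
im=bot.camera('wrist'); cv2.imwrite('pics/w17.png',im[:,:,::-1])
m=bot.camera_model('wrist');p=np.load('press.npy');print(proj(m,P2W(p,[[-.06,-.145,.0935],[.06,-.145,.0935],[-.06,-.055,.0935],[.06,-.055,.0935]])))
E
```

```text
t 16.2 press xyz mm [   1.3 -445.8  288.3] toolx in press deg 89.88 Fpress [-0.2 -0.4 -0. ] gap 0.0002538487960247792 q [-0.07  0.65  0.63  1.32 -0.38  1.29  0.84]
51 [181.9 214.5] h 0.0 ang -15.5 r mm 46.0
51 [181.9 214.5] h 5.0 ang -8.0 r mm 39.6
51 [181.9 214.5] h 10.0 ang 2.4 r mm 34.2
[[ 195.1205231  -198.61257841]
 [ 358.89563581 -197.51534279]
 [ 187.35706507 -369.74458485]
 [ 367.42149227 -368.41841953]]
```

View pics/t17c.png

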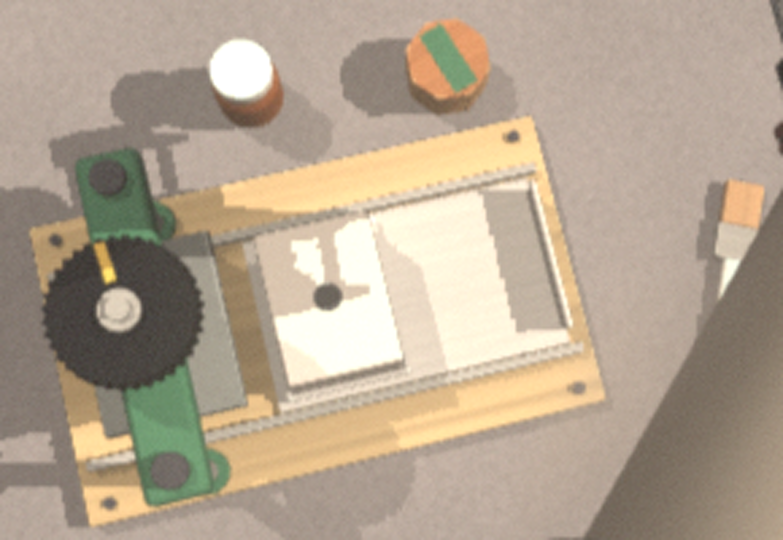

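View pics/w17.png

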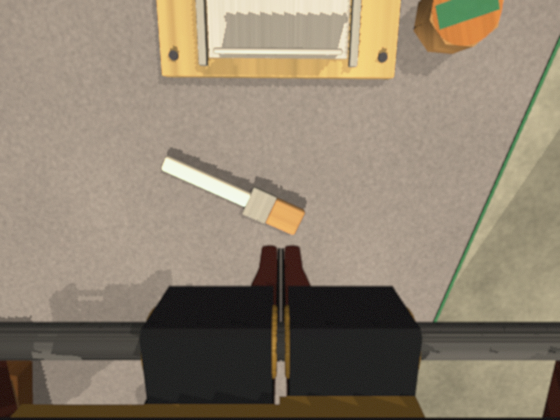

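View pics/s17.png

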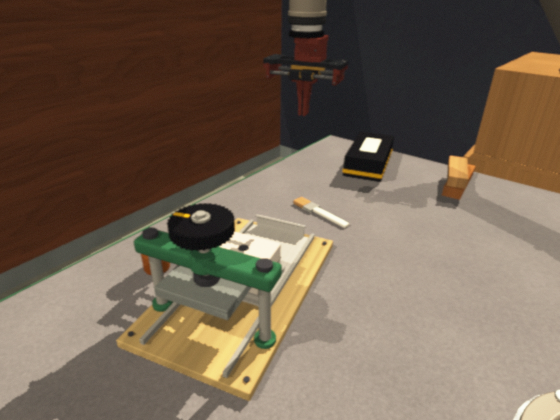

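```bash
python3 - <<'E'
from h import *
p=np.load('press.npy'); m=bot.camera_model('top'); c,s=np.cos(p[2]),np.sin(p[2])
for n,u,z in [('mould hole',(328,296),.0935),('tl',(255,238),.0935),('tr',(372,216),.0935),('br',(402,360),.0935),('bl',(288,387),.0935),('lip',(550,255),.0535)]:
    e=onz(m,(u[0]/2.7+110,u[1]/2.7+100),z)-[p[0],p[1],0]; print(n,np.round([1e3*(c*e[0]+s*e[1]),1e3*(-s*e[0]+c*e[1])],1))
st(); bot.finish_job()
E
```

```text
mould hole [   0.5 -127.9]
tl [ 57.4 -84.2]
tr [  53.1 -175.1]
br [ -60.7 -170.8]
bl [-59.8 -82.7]
lip [  -3.1 -308.3]
t 16.35 press xyz mm [   4.8 -437.5  285.9] toolx in press deg 90.35 Fpress [ 0.6  1.2 -0.1] gap 0.00013082368839065656 q [-0.08  0.65  0.63  1.33 -0.38  1.29  0.83]
the job is handed in; nothing more can be done
```

I loosened the handwheel by two turns and drew the tray out, so the whole mould now stands clear of the plate. I handed the job in at about 16.4 s of the 69 s allowed; no verdict was reported.

- **Wheel:** I rolled the closed fingertips round the rim with about 5–15 N of contact force. The yellow mark now stands about 2–4° past two full turns in both the side and top views. I counted the turns by watching the mark go round.
- **Tray:** I hooked the fingertips behind the front lip and pulled with about 2 N. The lip moved from 180 mm to about 308 mm in front of the axis, which puts the tray at roughly 0.125 m.
- **Mould:** Its middle measures about 128 mm in front of the axis in the top view, against the 97 mm needed. It looks upright inside the fence in the top and side views. I did not measure its tilt or its offset in the fence directly.
- **Other objects:** The jar, block and brush look unmoved in the final pictures, though I did not measure their positions again. The arm is well clear, with force readings close to zero.

The wrist camera and the other two cameras disagreed by about 2 mm on where the screw's axis is. I pushed slightly harder at the back and on the side towards the robot to allow for that.

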